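# Put the inspected contact pin away in its graded rack

## Robot

A 6-joint arm with a two-finger parallel gripper is mounted at the origin on the work surface. World frame = base frame: x ahead of the robot, y to its left, z up, the work surface at z = 0. Lengths are in m, angles in rad, forces in N, time in s.
With the tool pointing down it reaches from about 0.35 to 0.775 m from the base axis. Payload 5.5 kg.
Tool frame: the origin (TCP) lies at the very end of the fingers, on their centre line; the grasp point (between the pads) lies 19 mm behind it; z points along the fingers, y is the direction in which the jaws open and shut (so a half turn about z gives the same grasp; the last joint's range is limited). The gripper opens to 85 mm and grips with 20 to 120 N. Pads are 22 mm wide; open, the fingers measure 114 mm over their backs; the gripper's body (76 mm by 85 mm) begins 54 mm behind the grasp point. The pads swing forward as they close: fully open they stand 13 mm farther back than shut.
Start: joints at [1.091, 0.313, 0.046, 1.304, 0, 1.431], TCP at [0.192, 0.542, 0.231] pointing down, gripper open.
Joint ranges: [-2.76, 2.76], [-0.86, 1.69], [-1.03, 1.26], [-2.2, 2.34], [-1.47, 1.5], [-3.14, 3.14]. Speed limits (rad/s): [2.57, 2.57, 3.14, 3.14, 3.14, 3.14].

## Interface

Orientations are given as a rotation vector (axis times angle).
In Python, from plant import goto, move_linear, move_j, command_gripper, pause, ik, state, get_image, IKError, sign_off, recognise gives the robot as it stands. Calls block until the motion is done:
- goto(position, orientation): joint-space move of the TCP to a pose.
- move_linear(position, speed=0.15, attitude=None, f_stop=None): straight line of the TCP; attitude=None keeps the orientation; speed is the mean speed in m/s. With f_stop (N) it stops when the force on the tool has changed by that much, and returns True; else False.
- move_j(angles): joint-space move.
- command_gripper(opening): finger opening in m; the grip force is fixed at half the most; returns when the fingers have stopped.
- pause(seconds).
- ik(position, orientation): joint angles nearest the present ones, or None.
- state(): the state.
- get_image(name): name is "side" or "top" or "wrist"; returns a dict with "image" (384x512x3 uint8, red, green, blue), "depth" (384x512 float32, m along the optical axis (not along the pixel's ray), 0 where there is no reading), "K" (3x3 intrinsics, pixels), "eye" and "attitude" of the camera in the world; the wrist camera has in their place "T_tool_cam" (4x4, takes a point from camera to tool coordinates, whose origin is the TCP and whose axes are the flange's). Camera axes: x right, y up, looking along -z (the intrinsics and any distortion apply to the point x, -y, -z); pixel columns grow to the right and rows downward; lengths in m; the calibration is good to about 2 mm. A picture is of the moment at which its call begins: read the wrist's pose just before it.
A pose or a line that the arm cannot do raises IKError and nothing moves.
- sign_off(): hands the job in, once; it reports no verdict.
Trained networks look in a picture, given as the dict that the camera call returned (one of the last four; its "shot" number tells which), for a name from the list of things; names that differ only in an ending like _2 or _b are one class to them, and where a whole thing is asked for, a point or a joint stands for the part that bears it (a point fixed in the world has none). Each returns a list of dicts, best first, with "confidence" (0 to 1); they miss things now and then, are a little off and sometimes report something else, mostly with a low value. They report only what shows in the picture. A call takes as long as a camera call.
- recognise(name, picture): "location" ([column, row] in pixels, amid what is visible of it).
The state is a dict: "time": time; "joint_pos": joint angles; "qvel": joint speeds; "effort": joint torques, N m; "eef_pos": TCP position; "orientation": TCP orientation; "wrist_force": force on the tool from outside, world axes, zero at the start; "wrist_torque": the same for the moment, N m; "opening": finger opening in m.
Only numpy, scipy, OpenCV 4.12 (cv2) and the standard library are available. Lean on these libraries where they do the work, as an engineer would, in place of code of your own. Each camera call takes 0.05 s, during which the arm holds its last target. There are 200 camera calls.

## Task

The contact pin standing on the gauge plinth has passed inspection: put it away in the storage rack, fully home with its collar flat on the rack's top, in a pocket of its own diameter and not a larger one. Two of the three pockets of each size are already taken, hidden under dust plungers that all look alike, so feel for the free one. Leave the other two pins standing in their tray.

Things in the scene. Friction and masses are not known exactly. Their poses are not given: they have to be found in the camera images.
- rack: Fixed grey rack, a block 170 x 170 mm, 92 mm high, nine round pockets in its flat top, 50 mm pitch: three rows graded along its x axis (x = -50 mm: 24 mm mouths, 0: 30 mm, +50 mm: 36 mm), each of three alike pockets (y = +50, 0, -50 mm). In each row two pockets (which ones varies) are taken by stock hidden under the plunger, one is free. Origin: centre of the underside, z up.
- plinth: Fixed grey gauge plinth 110 x 110 x 30 mm with one round recess in the middle of its top, 46 mm wide and 10 mm deep (floor 20 mm above the table), in which the inspected pin stands loosely. Origin: centre of its underside, z up.
- tray: Fixed plywood tray 80 x 180 x 30 mm with two such recesses (46 mm wide, 10 mm deep) at y = +45 and -45 mm, in which the other two pins stand. Origin: centre of its underside, long axis y, z up.
- pin_small: Loose upright pin: copper shank 22 mm in diameter and 75 mm long with a 3 mm bevelled foot, then a steel collar 44 mm in diameter and 8 mm thick, then a black grip 26 mm in diameter and 45 mm long (grip middle 105 mm above the foot), 128 mm in all, 0.2 to 0.33 kg. Any of the three may be the one on the plinth. Origin: centre of the foot's underside; z along the pin towards the grip.
- pin_medium: Loose upright pin: copper shank 28 mm in diameter and 75 mm long with a 3 mm bevelled foot, then a steel collar 44 mm in diameter and 8 mm thick, then a black grip 26 mm in diameter and 45 mm long (grip middle 105 mm above the foot), 128 mm in all, 0.29 to 0.45 kg. Any of the three may be the one on the plinth. Origin: centre of the foot's underside; z along the pin towards the grip.
- pin_large: Loose upright pin: copper shank 34 mm in diameter and 75 mm long with a 3 mm bevelled foot, then a steel collar 44 mm in diameter and 8 mm thick, then a black grip 26 mm in diameter and 45 mm long (grip middle 105 mm above the foot), 128 mm in all, 0.38 to 0.6 kg. Any of the three may be the one on the plinth. Origin: centre of the foot's underside; z along the pin towards the grip.
- rack_hole0 (a point): Centre of the mouth, level with the rack's top (1 mm chamfer), of the 24 mm pocket for the 22 mm pin at y = +50 mm of the rack. A black dust plunger 4 mm below the mouth gives way under 0.4 to 0.6 N and follows the shank down. If taken, the shank stops hard about 30 mm below the mouth; if free, it goes in its full 75 mm (floor at 82 mm).
- rack_hole1 (a point): Centre of the mouth, level with the rack's top (1 mm chamfer), of the 24 mm pocket for the 22 mm pin at y = 0 mm of the rack. A black dust plunger 4 mm below the mouth gives way under 0.4 to 0.6 N and follows the shank down. If taken, the shank stops hard about 30 mm below the mouth; if free, it goes in its full 75 mm (floor at 82 mm).
- rack_hole2 (a point): Centre of the mouth, level with the rack's top (1 mm chamfer), of the 24 mm pocket for the 22 mm pin at y = -50 mm of the rack. A black dust plunger 4 mm below the mouth gives way under 0.4 to 0.6 N and follows the shank down. If taken, the shank stops hard about 30 mm below the mouth; if free, it goes in its full 75 mm (floor at 82 mm).
- rack_hole3 (a point): Centre of the mouth, level with the rack's top (1 mm chamfer), of the 30 mm pocket for the 28 mm pin at y = +50 mm of the rack. A black dust plunger 4 mm below the mouth gives way under 0.4 to 0.6 N and follows the shank down. If taken, the shank stops hard about 30 mm below the mouth; if free, it goes in its full 75 mm (floor at 82 mm).
- rack_hole4 (a point): Centre of the mouth, level with the rack's top (1 mm chamfer), of the 30 mm pocket for the 28 mm pin at y = 0 mm of the rack. A black dust plunger 4 mm below the mouth gives way under 0.4 to 0.6 N and follows the shank down. If taken, the shank stops hard about 30 mm below the mouth; if free, it goes in its full 75 mm (floor at 82 mm).
- rack_hole5 (a point): Centre of the mouth, level with the rack's top (1 mm chamfer), of the 30 mm pocket for the 28 mm pin at y = -50 mm of the rack. A black dust plunger 4 mm below the mouth gives way under 0.4 to 0.6 N and follows the shank down. If taken, the shank stops hard about 30 mm below the mouth; if free, it goes in its full 75 mm (floor at 82 mm).
- rack_hole6 (a point): Centre of the mouth, level with the rack's top (1 mm chamfer), of the 36 mm pocket for the 34 mm pin at y = +50 mm of the rack. A black dust plunger 4 mm below the mouth gives way under 0.4 to 0.6 N and follows the shank down. If taken, the shank stops hard about 30 mm below the mouth; if free, it goes in its full 75 mm (floor at 82 mm).
- rack_hole7 (a point): Centre of the mouth, level with the rack's top (1 mm chamfer), of the 36 mm pocket for the 34 mm pin at y = 0 mm of the rack. A black dust plunger 4 mm below the mouth gives way under 0.4 to 0.6 N and follows the shank down. If taken, the shank stops hard about 30 mm below the mouth; if free, it goes in its full 75 mm (floor at 82 mm).
- rack_hole8 (a point): Centre of the mouth, level with the rack's top (1 mm chamfer), of the 36 mm pocket for the 34 mm pin at y = -50 mm of the rack. A black dust plunger 4 mm below the mouth gives way under 0.4 to 0.6 N and follows the shank down. If taken, the shank stops hard about 30 mm below the mouth; if free, it goes in its full 75 mm (floor at 82 mm).

How it is judged:
At the end, for the whole second after the job is handed in: The pin from the plinth is at rest, upright (0.06 rad), in a pocket of its own size (foot within 5 mm of its axis), foot at least 71 mm below the rack top (75 mm: collar flat). The other two pins are upright (0.1 rad) in the tray, under 25 mm from where they stood ((((horizontal distance between pin_small and rack_hole0 below 0.005 m or horizontal distance between pin_small and rack_hole1 below 0.005 m or horizontal distance between pin_small and rack_hole2 below 0.005 m) and z of pin_small in the frame of rack below 0.021 m and angle between pin_small's own z axis and vertical below 0.06 rad and linear speed of pin_small below 0.02 m/s and distance of each of pin_medium, pin_large from where it was at the start of the episode below 0.025 m and angle between each of pin_medium, pin_large's own z axis and vertical below 0.1 rad and horizontal distance between each of pin_medium, pin_large and plinth above 0.05 m) or ((horizontal distance between pin_medium and rack_hole3 below 0.005 m or horizontal distance between pin_medium and rack_hole4 below 0.005 m or horizontal distance between pin_medium and rack_hole5 below 0.005 m) and z of pin_medium in the frame of rack below 0.021 m and angle between pin_medium's own z axis and vertical below 0.06 rad and linear speed of pin_medium below 0.02 m/s and distance of each of pin_small, pin_large from where it was at the start of the episode below 0.025 m and angle between each of pin_small, pin_large's own z axis and vertical below 0.1 rad and horizontal distance between each of pin_small, pin_large and plinth above 0.05 m) or ((horizontal distance between pin_large and rack_hole6 below 0.005 m or horizontal distance between pin_large and rack_hole7 below 0.005 m or horizontal distance between pin_large and rack_hole8 below 0.005 m) and z of pin_large in the frame of rack below 0.021 m and angle between pin_large's own z axis and vertical below 0.06 rad and linear speed of pin_large below 0.02 m/s and distance of each of pin_small, pin_medium from where it was at the start of the episode below 0.025 m and angle between each of pin_small, pin_medium's own z axis and vertical below 0.1 rad and horizontal distance between each of pin_small, pin_medium and plinth above 0.05 m))); the robot touches nothing.
It also fails if it takes over 61 s, if anything falls off the work surface, if the arm or the gripper's body presses on something with over 40 N, if the wrist force passes 120 N, or if a joint passes its speed limit or range.

## Working session

There is one attempt and no reset: what is moved stays moved. The work goes in short steps, each a Python script; the robot and the scene stay as the last script left them, time stands still between calls to the robot, and variables do not carry over. Pictures are saved under pics/ and viewed, about 8 in all and at most 12, crops included, and the job is handed in when it is done.

```bash
mkdir -p pics; ls; cat > h.py <<'E'
import numpy as np, cv2
from plant import *
from scipy.spatial.transform import Rotation as R
def pose(d,st=None):
    if 'eye' in d:
        a=np.array(d['attitude'],float)
        Rm=a if a.shape==(3,3) else R.from_rotvec(a).as_matrix()
        return Rm,np.array(d['eye'])
    T=np.array(d['T_tool_cam']); Rt=R.from_rotvec(st['orientation']).as_matrix()
    return Rt@T[:3,:3], Rt@T[:3,3]+np.array(st['eef_pos'])
def cloud(d,st=None):
    K=d['K'];z=d['depth'];v,u=np.mgrid[:z.shape[0],:z.shape[1]]
    P=np.stack([(u-K[0,2])/K[0,0]*z,-(v-K[1,2])/K[1,1]*z,-z],-1)
    Rm,e=pose(d,st); W=P@Rm.T+e; W[z<=0]=np.nan
    return W
def save(n,im): cv2.imwrite('pics/'+n+'.png',im[...,::-1])
E
python3 - <<'E'
from h import *
print(state())
for n in('top','side'):
    d=get_image(n); print(n,[k for k in d],d['K'],d.get('eye'),d.get('attitude'),{k:d[k] for k in d if 'dist' in k})
    save(n,d['image']); np.save(n+'_W.npy',cloud(d))
    W=cloud(d)
    for o in('rack','plinth','tray','pin_small','pin_medium','pin_large'):
        for r in recognise(o,d)[:3]:
            c,w=map(int,np.round(r['location'])); print(o,r['location'],round(r['confidence'],2),W[w,c].round(3))
E
```

```text
pics
{'time': 0.0, 'joint_pos': array([1.09140218e+00, 3.14004010e-01, 4.49949091e-02, 1.30362634e+00,
       5.88827200e-06, 1.43117380e+00]), 'qvel': array([-0.00168781,  0.00202727,  0.00072784, -0.00036761,  0.00057883,
        0.00054428]), 'effort': array([ 1.12375203e-04, -4.80626321e+01,  2.98533815e+01,  1.94695039e-02,
       -2.36435289e-04, -3.59869318e-06]), 'eef_pos': array([0.19141126, 0.54165982, 0.23041335]), 'orientation': array([-5.31052603e-01, -3.09580771e+00,  2.74829037e-03]), 'wrist_force': array([-0.14126393,  0.20409108,  0.94115201]), 'wrist_torque': array([0.05852287, 0.0193954 , 0.04360322]), 'opening': 0.08590910065165688}
top ['image', 'depth', 'K', 'eye', 'attitude', 'shot'] [[370.26288366   0.         254.59498553]
 [  0.         370.26288366 191.88231374]
 [  0.           0.           1.        ]] [ 0.47329252 -0.01251768  0.96383486] [ 0.09329684 -0.09137925 -1.55898896] {}
rack [294.4, 210.9] 0.63 [ 0.532 -0.105  0.086]
plinth [293.5, 213.1] 0.72 [ 0.528 -0.105  0.087]
plinth [199.2, 245.4] 0.57 [0.449 0.128 0.022]
tray [190.7, 160.1] 0.89 [0.664 0
[... 221 characters left out ...]
 ['image', 'depth', 'K', 'eye', 'attitude', 'shot'] [[385.36926545   0.         254.85988534]
 [  0.         385.36926545 195.1890174 ]
 [  0.           0.           1.        ]] [0.28200831 0.52729581 0.54130907] [ 0.27065017 -1.16319499 -2.40893161] {}
rack [288.0, 180.0] 0.96 [ 0.508 -0.046  0.091]
plinth [273.2, 291.9] 0.79 [0.433 0.167 0.029]
tray [155.8, 247.5] 0.9 [0.667 0.176 0.02 ]
pin_small [290.0, 179.8] 0.75 [ 0.505 -0.05   0.089]
pin_small [280.1, 252.9] 0.57 [0.433 0.151 0.107]
pin_small [157.6, 246.2] 0.51 [0.66  0.177 0.029]
pin_medium [140.5, 225.3] 0.7 [0.662 0.205 0.103]
pin_medium [287.6, 179.5] 0.64 [ 0.508 -0.046  0.091]
pin_large [176.3, 199.2] 0.93 [0.657 0.116 0.097]
```

View pics/top.png

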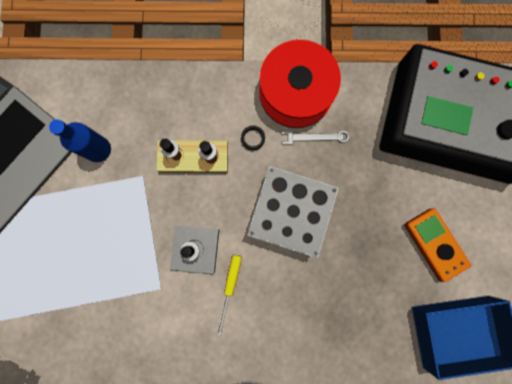

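View pics/side.png

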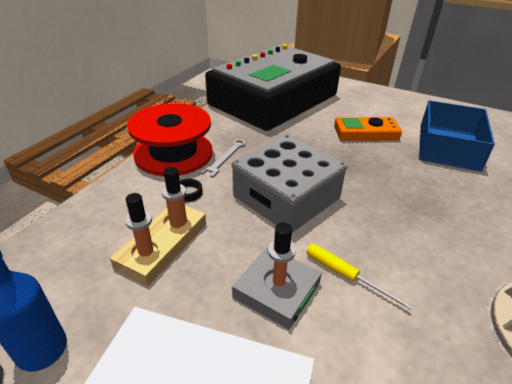

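```bash
python3 - <<'E'
import numpy as np,cv2
for n in('top','side'):
    W=np.load(n+'_W.npy').reshape(-1,3); W=W[~np.isnan(W[:,0])]
    m=(abs(W[:,2]-.09)<.007)&(abs(W[:,0]-.53)<.16)&(abs(W[:,1]+.1)<.17)
    P=W[m]; print(n,'rack',len(P),P[:,2].mean(),cv2.minAreaRect((P[:,:2]*1000).astype(np.float32)))
    m=(abs(W[:,2]-.03)<.006)&(abs(W[:,0]-.44)<.1)&(abs(W[:,1]-.14)<.1)
    P=W[m]; print('plinth',len(P),P[:,2].mean(),cv2.minAreaRect((P[:,:2]*1000).astype(np.float32)))
    for c in((.43,.135),(.67,.19),(.66,.1)):
        r=np.hypot(W[:,0]-c[0],W[:,1]-c[1])<.045
        P=W[r&(W[:,2]>.137)]; print('pin top',len(P),P.mean(0) if len(P) else 0)
        P=W[r&(W[:,2]>.11)&(W[:,2]<.137)]; print('  grip',len(P),P.mean(0) if len(P) else 0)
E
```

```text
top rack 5220 0.09072513136955664 ((533.4684448242188, -101.9688949584961), (173.23130798339844, 173.7644500732422), 72.81808471679688)
plinth 1687 0.029533744125715092 ((420.32861328125, 116.4502944946289), (160.6201629638672, 145.6291961669922), 85.20263671875)
pin top 115 [0.43809736 0.13747904 0.14704713]
  grip 22 [0.44157381 0.12947521 0.12266866]
pin top 115 [0.6778958  0.19228294 0.14682316]
  grip 40 [0.67242796 0.18685228 0.12313691]
pin top 109 [0.67341723 0.10298194 0.14680309]
  grip 33 [0.66594899 0.09872838 0.12404389]
side rack 4165 0.09018317271738592 ((530.5020141601562, -100.76351165771484), (174.8628692626953, 173.61270141601562), 72.89337921142578)
plinth 3056 0.02925801070012355 ((419.1243896484375, 116.9278335571289), (161.79098510742188, 145.29994201660156), 84.88773345947266)
pin top 234 [0.4347703  0.14239856 0.14556773]
  grip 211 [0.43285556 0.147521   0.1240236 ]
pin top 201 [0.67442691 0.19605208 0.14523185]
  grip 210 [0.67028058 0.19957046 0.1236916 ]
pin top 161 [0.66992232 0.10688028 0.14495404]
  grip 177 [0.66652844 0.110353   0.12346477]
```

The top view shows the rack at (293,211), with the small mouths in the lower row (toward the robot) and the large ones at the top. The plinth pin is at (190,252) and the tray pins at (170,150) and (208,152). The side view shows the plinth pin's shank at (280,272) and the tray shanks at (143,240) and (177,210). I'll measure shank widths against the collars, then take wrist views.

```bash
python3 - <<'E'
from h import *
im=cv2.imread('pics/side.png').astype(int); W=np.load('side_W.npy')
b,g,r=im[...,0],im[...,1],im[...,2]
cop=(r>g*1.35)&(r-b>35)
for n,(c,w) in dict(plinth=(280,272),t1=(143,240),t2=(177,210)).items():
    ws=[]
    for y in range(w-8,w+9):
        m=cop[y,c-22:c+23]; m=m&(W[y,c-22:c+23,2]>.03); ws.append(int(m.sum()))
    dist=np.linalg.norm(W[w,c]-np.array([.282,.527,.541])); print(n,ws,'median mm',np.median(ws)*dist/385*1000)
Rd=R.from_euler('z',1.3)*R.from_euler('x',np.pi)
down=lambda yaw:(R.from_euler('z',yaw)*R.from_euler('x',np.pi)).as_rotvec()
o=state()['orientation']; print(R.from_rotvec(o).as_matrix().round(2))
d=get_image('wrist'); print(d['K'],d['T_tool_cam'])
for nm,xy in(('plinth',(.436,.14)),('rack',(.532,-.101))):
    for yaw in (-0.3,):
        for k in (0,1,2,3):
            q=ik((*xy,.30),down(yaw+k*np.pi/2)); print(nm,k,None if q is None else np.round(q,2))
E
```

```text
plinth [13, 13, 13, 13, 12, 12, 13, 13, 13, 12, 12, 12, 12, 13, 12, 12, 12] median mm 19.627446336401498
t1 [17, 16, 16, 16, 17, 16, 16, 16, 16, 16, 16, 16, 16, 16, 17, 17, 16] median mm 28.836813846829497
t2 [17, 17, 17, 17, 18, 18, 18, 17, 17, 17, 18, 18, 18, 17, 18, 18, 17] median mm 32.30072026521751
[[-0.94  0.33  0.  ]
 [ 0.33  0.94  0.  ]
 [-0.    0.   -1.  ]]
[[328.13483757   0.         253.06146339]
 [  0.         328.13483757 191.95183951]
 [  0.           0.           1.        ]] [[ 3.97616420e-04  9.63330101e-01  2.68318763e-01  6.88027564e-02]
 [ 9.99999904e-01 -4.32589558e-04  7.12218587e-05 -1.35772406e-04]
 [ 1.84682055e-04  2.68318709e-01 -9.63330180e-01 -1.42478189e-01]
 [ 0.00000000e+00  0.00000000e+00  0.00000000e+00  1.00000000e+00]]
plinth 0 [ 0.14  0.07 -0.09  1.41  0.   -2.71]
plinth 1 [ 0.14  0.07 -0.09  1.41  0.    2.01]
plinth 2 [ 0.14  0.07 -0.09  1.41  0.    0.44]
plinth 3 [ 0.14  0.07 -0.09  1.41 -0.   -1.14]
rack 0 [-0.34  0.24  0.11  1.44  0.    3.11]
rack 1 [-0.34  0.24  0.11  1.44  0.    1.53]
rack 2 [-0.34  0.24  0.11  1.44  0.   -0.04]
rack 3 [-0.34  0.24  0.11  1.44 -0.   -1.61]
```

Shank widths come out at about 20, 29 and 32 mm, so the plinth pin is pin_small and its row is holes 0–2. Next are wrist views of the rack and the pin.

```bash
cat >> h.py <<'E'
down=lambda yaw:(R.from_euler('z',yaw)*R.from_euler('x',np.pi)).as_rotvec()
YA=np.pi-.3; YB=YA+np.pi/2
def rectify(d,st,c,half,z,s=2):
    "image resampled on world plane z, s px/mm; col=+x, row=-y ; c centre xy"
    Rm,e=pose(d,st); K=d['K']; n=int(2*half*1000*s)
    a=(np.arange(n)+.5)/(1000*s)-half
    X,Y=np.meshgrid(c[0]+a,c[1]-a)
    p=(np.stack([X,Y,np.full_like(X,z)],-1)-e)@Rm
    u=K[0,2]+K[0,0]*p[...,0]/-p[...,2]; v=K[1,2]-K[1,1]*p[...,1]/-p[...,2]
    return cv2.remap(d['image'],u.astype(np.float32),v.astype(np.float32),cv2.INTER_CUBIC)
E
python3 - <<'E'
from h import *
goto((.5,-.09,.27),down(YA)); pause(.3)
st=state(); d=get_image('wrist'); W=cloud(d,st); print(st['eef_pos'],st['time'])
g=rectify(d,st,(.53,-.1),.11,.092,3); save('rackrect',g); np.savez('rack.npz',im=g,W=W)
print('rack z',np.nanmedian(W[(abs(W[...,2]-.092)<.006)][:,2]))
G=cv2.cvtColor(g,cv2.COLOR_RGB2GRAY)
m=(G<70).astype(np.uint8)
out=g.copy()
for c in cv2.findContours(m,cv2.RETR_EXTERNAL,cv2.CHAIN_APPROX_NONE)[0]:
    A=cv2.contourArea(c)
    if 2000<A<15000:
        (x,y),(a,b),_=cv2.fitEllipse(c); print(round(.42+(x+.5)/3000,4),round(.01-(y+.5)/3000,4),'axes',round(a/3,1),round(b/3,1))
        cv2.drawContours(out,[c],-1,(255,0,0),1)
save('rackrect2',out)
goto((.436,.14,.326),down(YA)); pause(.3)
st=state(); d=get_image('wrist'); W=cloud(d,st); save('pinw',d['image'])
P=W[(W[...,2]>.135)&(W[...,2]<.17)]; print('pin',len(P),P.mean(0),np.median(P[:,2])); P=P[P[:,2]>np.median(P[:,2])-.003]; print(P.mean(0),cv2.minEnclosingCircle((P[:,:2]*1000).astype(np.float32)))
save('both',np.hstack([out[::2,::2],d['image'][:330]]) )
E
```

```text
[ 0.50006759 -0.08962648  0.26997877] 3.55
rack z 0.09145257225780332
0.5633 -0.1647 axes 33.5 34.0
0.5157 -0.1499 axes 27.7 28.0
0.468 -0.1352 axes 22.0 22.0
0.578 -0.117 axes 33.6 34.1
0.5306 -0.1023 axes 27.6 27.9
0.5928 -0.0694 axes 33.8 34.0
0.5452 -0.0547 axes 27.9 28.0
0.4976 -0.0399 axes 22.0 22.1
0.6267 -0.005 axes 32.1 38.2
pin 647 [0.47230193 0.14700174 0.14602282] 0.14734670320150373
[0.44530308 0.1407887  0.14745881] ((547.5202026367188, 159.70425415039062), 127.01492309570312)
```

View pics/rackrect2.png

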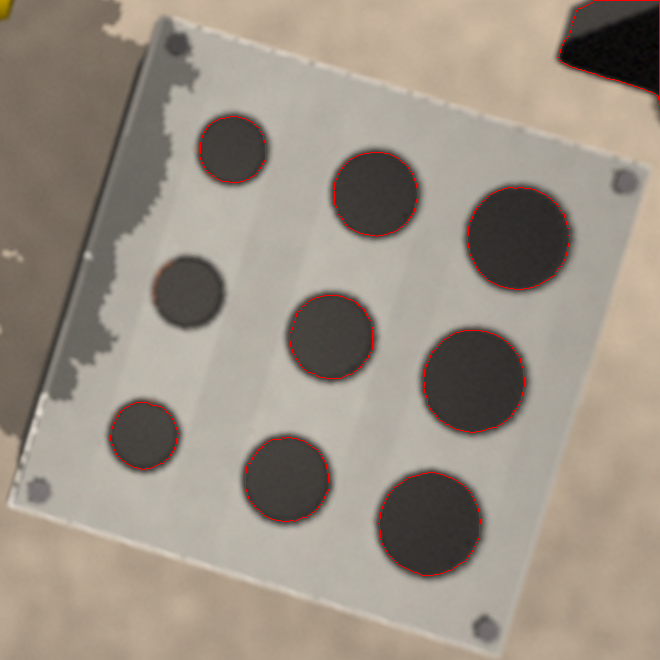

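View pics/pinw.png

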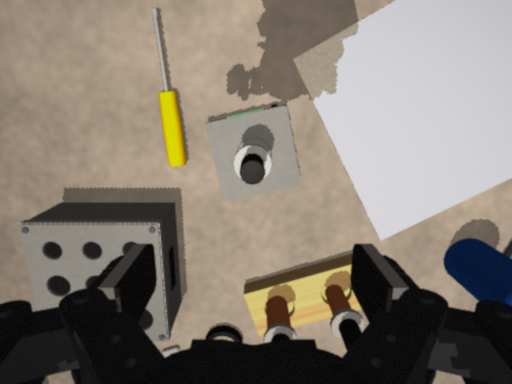

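Rectified rack view: the holes are clean. The small row is at left, (232,148), (188,291) and (144,435), at world (.4976,-.0399), (.4828,-.0876) and (.468,-.1352). In the wrist view the pin top is at (253,170). I'll centre the pin in the jaws with two squeezes 90° apart, and use that to check the wrist camera calibration.

```bash
cat >> h.py <<'E'
def pintop(near):
    st=state(); d=get_image('wrist'); W=cloud(d,st)
    P=W[(W[...,2]>.14)&(W[...,2]<.16)&(np.hypot(W[...,0]-near[0],W[...,1]-near[1])<.03)]
    return P.mean(0).round(4),len(P)
E
python3 - <<'E'
from h import *
p,n=pintop((.436,.14)); print('before',p,n)
x,y=p[:2]
goto((x,y,.19),down(YB)); move_linear((x,y,.109),speed=.12)
command_gripper(.022); print('op',state()['opening'],state()['wrist_force'].round(1))
command_gripper(.07); 
move_linear((x,y,.19),speed=.2); goto((x,y,.19),down(YA)); move_linear((x,y,.109),speed=.12)
command_gripper(.022); s=state();print('op',s['opening'],s['wrist_force'].round(1))
command_gripper(.085)
move_linear((x,y,.306),speed=.2); pause(.3)
s=state(); print(s['eef_pos'],s['time'],'after',pintop((x,y)))
move_linear((x+.03,y-.0,.306),speed=.2); pause(.3);print('off30',pintop((x,y)))
save('pinw2',get_image('wrist')['image'])
E
```

```text
before [0.4346 0.1387 0.1474] 522
op 0.025061126196318145 [-0.1 -0.8  3.7]
op 0.024762710398516918 [ 0.5 -1.   6.1]
[0.43429285 0.13865599 0.30534972] 13.5833 after (array([0.4342, 0.1391, 0.1473]), 586)
off30 (array([0.4347, 0.139 , 0.1475]), 610)
```

View pics/pinw2.png

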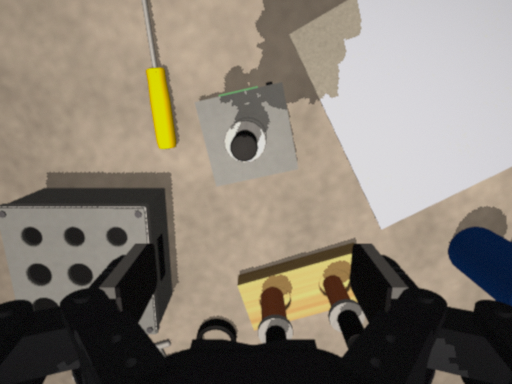

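The camera bias is under 0.5 mm and the pin is centred and upright. I'll grasp it and probe the three 24 mm pockets.

```bash
cat >> h.py <<'E'
H=[(.4976,-.0399),(.4828,-.0876),(.4680,-.1352)]
def probe(x,y):
    "foot = TCP-.089; returns stop TCP z"
    goto((x,y,.198),down(YA)); pause(.2)
    hit=move_linear((x,y,.104),speed=.04,f_stop=8)
    s=state(); print((x,y),'hit',hit,'tcp',s['eef_pos'].round(4),'F',s['wrist_force'].round(1),'T',s['wrist_torque'].round(2),'op',round(s['opening'],4),'t',s['time'],flush=True)
    return s['eef_pos'][2]
E
python3 - <<'E'
from h import *
x,y=.4344,.1387
move_linear((x,y,.19),speed=.25); move_linear((x,y,.109),speed=.12)
command_gripper(.022); print(state()['opening'],state()['eef_pos'])
move_linear((x,y,.215),speed=.15); print(state()['wrist_force'].round(1))
goto((*H[0],.215),down(YA)); pause(.2)
save('held',get_image('side')['image'][90:330,150:400].repeat(2,0).repeat(2,1))
for h in H:
    z=probe(*h)
    if z<.112: print('free',h);break
    if z>.172: print('missed mouth');break
    move_linear((*h,.198),speed=.12)
E
```

```text
0.02484501092593311 [0.43465244 0.13870421 0.10943986]
[ 0.   0.2 -3. ]
(0.4976, -0.0399) hit True tcp [ 0.4976 -0.0399  0.1065] F [0.  0.2 4.5] T [0.04 0.02 0.02] op 0.0245 t 20.8167
free (0.4976, -0.0399)
```

View pics/held.png

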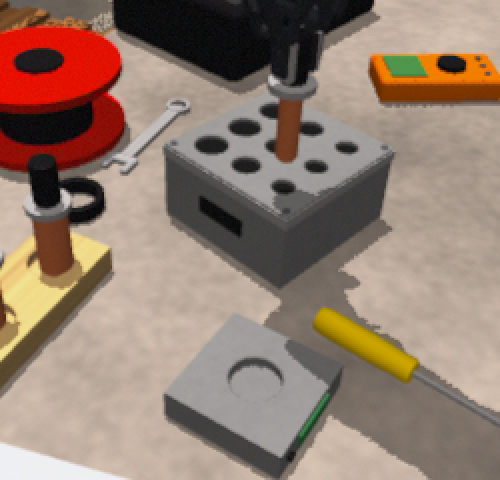

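The held pin is upright over the rack, and the first pocket took it in full, stopping at TCP z .1065 against .106 expected. I'll release, retreat and verify.

```bash
python3 - <<'E'
from h import *
command_gripper(.07); x,y=H[0]
move_linear((x,y,.25),speed=.15); goto((.45,-.1,.36),down(YA)); pause(.4)
d=get_image('side'); save('end',d['image'][90:330,110:400].repeat(2,0).repeat(2,1))
st=state(); dw=get_image('wrist')
for n,W in(('side',cloud(d)),('wrist',cloud(dw,st))):
    m=np.hypot(W[...,0]-x,W[...,1]-y)<.03
    P=W[m&(W[...,2]>.135)&(W[...,2]<.16)]; print(n,'top',P.mean(0) if len(P) else 0,len(P),'expect z .145'); 
    P=W[m&(W[...,2]>.096)&(W[...,2]<.108)]; print('  collar',np.median(P[:,2]) if len(P) else 0,'expect .100')
d=get_image('top');W=cloud(d)
for c in((.6779,.1923),(.6734,.1030)):
    P=W[(np.hypot(W[...,0]-c[0],W[...,1]-c[1])<.03)&(W[...,2]>.137)]; print('tray pin',c,P.mean(0).round(4))
print(st['time'],st['wrist_force'].round(1))
E
```

```text
side top [ 0.49769755 -0.03514306  0.14221622] 135 expect z .145
  collar 0.09937296549194155 expect .100
wrist top [ 0.49663604 -0.04014321  0.14401643] 424 expect z .145
  collar 0.09966505516690716 expect .100
tray pin (0.6779, 0.1923) [0.678  0.1923 0.1469]
tray pin (0.6734, 0.103) [0.6735 0.1029 0.1469]
23.4833 [-0.1 -0.2  0. ]
```

View pics/end.png

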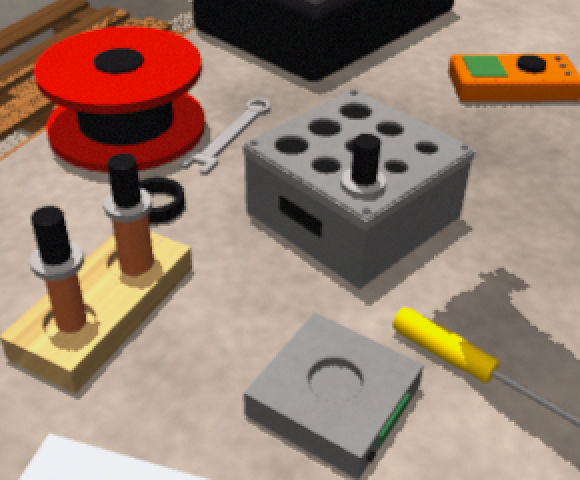

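The pin stands upright with its collar flat on the rack at (365,180), and both tray pins are undisturbed. The arm is clear of everything.

```bash
python3 -c "
from plant import *
sign_off()"
```

```text
the job is handed in; nothing more can be done
```

The pin from the plinth is in the rack and the job is handed in; the clock read about 23.5 s of the 61 s at the last check. It is pin_small: its shank measured about 20 mm against 29 and 32 mm for the other two. I centred it in the jaws with two squeezes 90° apart and tried rack_hole0 first. That pocket was free and took the full 75 mm.

**Last checks:**
- **Seating:** the collar top reads 0.0995 m against 0.100 m expected.
- **Position:** the wrist camera puts the pin top within about 1 mm of the pocket axis.
- **Upright:** I judged this by eye in the last picture and did not measure the angle.
- **Other pins:** both tray pins are within 0.2 mm of where they started.
- **Arm:** clear of everything, with wrist force about zero.

**One disagreement:** the side camera's pin-top average is about 5 mm off in y. It sees mostly the near side of the grip, and it showed the same offset on all three pins at the start, so I relied on the wrist camera.

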